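# Empty the bead shaker at the vanity

## Task

The last beads are too big for the holes of the shaker: with its red brake still down, unscrew the perforated cap (a quarter turn counterclockwise) and set it right way up on the middle of the cork coaster. Then flick the red brake lever fully up and swing the jar over by its black handle until all three beads have rolled out into the stand's tray. Leave the brake up, the jar tipped over to its stop, and the perfume bottle, compact and hair roller where they are.

Things in the scene. Friction and masses are not known exactly. Their poses are not given: they have to be found in the camera images.
- stand: White tipping stand, fixed; base 300 x 230 x 10 mm. Origin on the vanity top straight below the jar's middle; +x is the way the jar tips, z up. Clear-walled tray is part of it: inside x 35 to 195, y -65 to 65, floor at z 13, rim at z 55 mm. Two uprights 10 mm thick at y = +-38, 125 mm high, carry the jar. Red brake on the -y side, black handle on the +y side.
- jar_hinge (a point): Middle of the jar's hinge axis, 110 mm above the stand's origin. The axis runs along the stand's y.
- jar (a joint): Tip angle of the clear jar (tube 45 mm across, bore 38, 120 tall; upright, its mouth is 175 mm above the vanity), rad: 0 upright, grows as the mouth goes towards the stand's +x, stop at 2.09 (mouth 30 degrees below level). Positive turns about the stand's +y. Stays where left (friction 0.04 N m); the brake holds it at 0 with 0.15 rad of play.
- handle_grip (a point): Grip point of the jar's black round handle, a bar 14 mm thick, 72 long, parallel to the stand's y. With the jar upright it is 60.6 mm behind (stand -x), 35 above and 95 to the +y side of jar_hinge; tipping carries it over the top on a 70 mm radius to 60.6 ahead, 35 above. Pinch it from above, closing along the stand's x; the tool can stay upright while the bar turns between the pads.
- brake (a joint): Angle of the red brake lever, rad: 0 down and level (jar locked; starts at 0 to 0.06), 1.1 fully up at its stop; above 0.75 the jar is free. Stays where left (friction 0.06 N m, about 1 N at the grip).
- brake_hinge (a point): Middle of the brake's hinge axis, which runs along the stand's y: at stand x -32, y -90, z 70 mm.
- brake_grip (a point): Grip point of the red brake paddle (80 mm long, 22 wide along the stand's y, 10 thick), 68 mm from brake_hinge: towards the stand's -x when down; at brake angle b it is 68 cos b behind the hinge and 68 sin b above it. Can be pinched across its 22 mm width from above and lifted along the arc, tool kept upright.
- cap_center (a point): Middle, half-way up, of the champagne aluminium perforated cap: round, 64 mm across, 34 high, 60 g; grip its crown (from 5 to 17 mm above this point) at any yaw. Starts screwed on the jar, this point 170 mm above the vanity. Turn it counterclockwise seen from above by 80 to 110 degrees (86 is good; more hits a stop), then lift straight up over 30 mm. Clockwise is blocked.
- coaster: Round cork coaster, 110 mm across, 5 mm thick, fixed to the vanity; origin at the centre of its underside.
- bead0_center (a point): Centre of the pink bead, a solid acrylic ball 32 mm across, 24 g; starts inside the jar.
- bead1_center (a point): Centre of the blue bead, a solid acrylic ball 32 mm across, 24 g; starts inside the jar.
- bead2_center (a point): Centre of the cream bead, a solid acrylic ball 32 mm across, 24 g; starts inside the jar.
- perfume: Bystander: round glass perfume bottle, 78 mm across, 100 mm tall; origin under its centre.
- compact: Bystander: closed champagne compact, a disc 80 mm across, 19 mm high; origin under its centre.
- roller: Bystander: pink plastic hair roller standing on end, 48 mm across, 65 mm tall; origin under its centre.
There are look-alikes about, which are no part of the job. Leave any orange look-alike of the part that bears cap_center alone.

How it is judged (in metres and radians):
On the way, in this order (a step that is already met when the one before it is completed fails the run):
1. cap unscrewed and set down on the coaster, right way up and let go, with the brake still down and the jar upright (horizontal distance between cap_center and coaster below 0.03 m and z of cap_center in the frame of coaster below 0.026 m and angle between cap_center's own z axis and vertical below 0.15 rad and contact force between the fingers and cap below 0.05 N and linear speed of cap below 0.03 m/s and value of joint brake below 0.2 rad and value of joint jar below 0.3 rad), for 0.2 s.
2. brake flicked up while the jar is still upright (value of joint brake above 0.85 rad and value of joint jar below 0.3 rad), for 0.1 s.
3. jar swung over (value of joint jar above 1.85 rad), for 0.1 s.
At the end, for the whole second after the job is handed in: All three beads lie in the stand's tray; the cap lies right way up (within 0.15 rad) on the coaster, its centre within 30 mm of the coaster's; the brake is up (above 0.85 rad) and the jar is tipped over (above 1.85 rad) (x of bead0_center in the frame of stand between 0.035 and 0.195 m and y of bead0_center in the frame of stand between -0.065 and 0.065 m and z of each of bead0_center, bead1_center, bead2_center in the frame of stand below 0.058 m and x of bead1_center in the frame of stand between 0.035 and 0.195 m and y of bead1_center in the frame of stand between -0.065 and 0.065 m and x of bead2_center in the frame of stand between 0.035 and 0.195 m and y of bead2_center in the frame of stand between -0.065 and 0.065 m and horizontal distance between cap_center and coaster below 0.03 m and z of cap_center in the frame of coaster below 0.026 m and angle between cap_center's own z axis and vertical below 0.15 rad and value of joint brake above 0.85 rad and value of joint jar above 1.85 rad); the robot touches nothing.
It fails at once if the perfume bottle is moved more than 30 mm or tipped (distance of perfume from where it was at the start of the episode above 0.03 m or angle between perfume's own z axis and vertical above 0.5 rad).
It fails at once if the compact is moved more than 30 mm or tipped (distance of compact from where it was at the start of the episode above 0.03 m or angle between compact's own z axis and vertical above 0.5 rad).
It fails at once if the hair roller is moved more than 30 mm or tipped (distance of roller from where it was at the start of the episode above 0.03 m or angle between roller's own z axis and vertical above 0.5 rad).
It also fails if it takes over 72 s, if anything falls off the work surface, if the arm or the gripper's body presses on something with over 40 N, if the wrist force passes 120 N, or if a joint passes its speed limit or range.

## Robot

A 6-joint arm with a two-finger parallel gripper is mounted at the origin on the work surface. World frame = base frame: x ahead of the robot, y to its left, z up, the work surface at z = 0. Lengths are in mm, angles in rad, forces in N, time in s.
With the tool pointing down it reaches from about 400 to 825 mm from the base axis. Payload 7 kg.
Tool frame: the origin (TCP) lies at the very end of the fingers, on their centre line; the grasp point (between the pads) lies 19 mm behind it; z points along the fingers, y is the line along which they close (so a half turn about z gives the same grasp; the last joint's range is limited). The gripper opens to 88 mm and grips with 3 to 60 N. Pads are 19 mm wide; open, the fingers measure 130 mm over their backs; the gripper's body (78 mm by 193 mm) begins 47 mm behind the grasp point.
Start: joints at [-0.886, 0.359, 0.012, 0, -1.224, -0.288], TCP at [260.839, -622.542, 196.361] pointing down, gripper open.
Joint ranges: [-3.07, 3.07], [-1.43, 2.12], [-1.02, 1.25], [-3.03, 1.67], [-3.05, -0], [-3.03, 3.03]. Speed limits (rad/s): [2.39, 2.39, 3.01, 3.14, 3.14, 3.14].

## Interface

Orientations are given as a unit quaternion [x, y, z, w].
In Python, from plant import bot gives the robot as it stands. Calls block until the motion is done:
- bot.move_ptp(position, orientation): joint-space move of the TCP to a pose.
- bot.line_to(position, velocity=150, ori=None): straight line of the TCP; ori=None keeps the orientation; velocity is the mean speed in mm/s.
- bot.move_joints(angles): joint-space move.
- bot.move_gripper(opening, force=None): finger opening in mm; force is the grip in N (None keeps the last); returns when the fingers have stopped.
- bot.pause(seconds).
- bot.solve_ik(position, orientation): joint angles nearest the present ones, or None.
- bot.read_state(): the state.
- bot.camera(name): name is "scene" or "top" or "wrist"; returns the picture (420x560x3 uint8, red, green, blue); there is no depth.
- bot.get_calibration(name): a dict with "fx", "fy", "cx", "cy" (pixels), "view" (4x4, takes a point from world to camera coordinates); the wrist camera has in their place "T_tool_cam" (4x4, takes a point from camera to tool coordinates, whose origin is the TCP and whose axes are the flange's). Camera axes: x right, y up, looking along -z (the intrinsics and any distortion apply to the point x, -y, -z); pixel columns grow to the right and rows downward; lengths in mm; the calibration is good to about 2 mm. A picture is of the moment at which its call begins: read the wrist's pose just before it. get_calibration takes no time and is no camera call.
A pose or a line that the arm cannot do raises bot.Unreachable and nothing moves.
- bot.close_job(): hands the job in; it is judged then, once.
The state is a dict: "t": time; "joint_pos": joint angles; "qvel": joint speeds; "tau": joint torques, N m; "tcp_pos": TCP position; "eef_rot": TCP orientation; "contact_force": force on the tool from outside, world axes, zero at the start; "moment": the same for the moment, N m; "width": finger opening in mm; "finger_force": force on a finger pad.
Only numpy, scipy, OpenCV 4.12 (cv2) and the standard library are available. Lean on these libraries where they do the work, as an engineer would, in place of code of your own. Each camera call takes 0.05 s, during which the arm holds its last target. There are 200 camera calls.

## Working session

There is one attempt and no reset: what is moved stays moved. The work goes in short steps, each a Python script; the robot and the scene stay as the last script left them, time stands still between calls to the robot, and variables do not carry over. Pictures are saved under pics/ and viewed, at most 10 in all, crops included, and the job is handed in when it is done.

```bash
mkdir -p pics; python3 - <<'E'
from plant import bot
import cv2
for n in ("scene","top"):
    cv2.imwrite(f"pics/{n}0.png",cv2.resize(bot.camera(n)[:,:,::-1],(784,588),interpolation=cv2.INTER_CUBIC)); c=bot.get_calibration(n); print(n,c)
print(bot.get_calibration("wrist")); print(bot.read_state())
E
```

```text
scene {'fx': 384.79913499440806, 'fy': 384.79913499440806, 'cx': 275.0412841911357, 'cy': 207.63754929941612, 'view': array([[ 6.55341288e-01,  7.55306099e-01,  6.36339079e-03,
        -2.89866985e+02],
       [-4.29135473e-01,  3.65380057e-01,  8.26038837e-01,
         1.55544725e+02],
       [ 6.21587116e-01, -5.44068112e-01,  5.63577277e-01,
        -1.40417342e+03],
       [ 0.00000000e+00,  0.00000000e+00,  0.00000000e+00,
         1.00000000e+00]])}
top {'fx': 427.61970608569044, 'fy': 427.61970608569044, 'cx': 274.6175850056034, 'cy': 200.22312174963866, 'view': array([[-9.75254749e-03, -9.99793029e-01, -1.78545942e-02,
        -7.47857061e+01],
       [ 9.95619724e-01, -1.13691138e-02,  9.28014419e-02,
        -5.58838920e+02],
       [-9.29852256e-02, -1.68713357e-02,  9.95524538e-01,
        -1.08670622e+03],
       [ 0.00000000e+00,  0.00000000e+00,  0.00000000e+00,
         1.00000000e+00]])}
{'fx': 296.60459006902744, 'fy': 296.60459006902744, 'cx': 279.6508117070928, 'cy': 207.05221244970488, 'T_tool_cam': array([[ 6.43960808e-04,  9.63094823e-01,  2.69161562e-01,
     
[... 271 characters left out ...]
00]])}
{'t': 0.1, 'joint_pos': array([-8.85900664e-01,  3.59311830e-01,  1.11427029e-02, -3.25441354e-04,
       -1.22414534e+00, -2.88104907e-01]), 'qvel': array([-0.00075445, -0.00166041,  0.00128262, -0.00027703, -0.00019883,
        0.0007296 ]), 'tau': array([-2.99257845e-04, -5.84163916e+01,  2.93750685e+01,  7.01546252e+00,
        1.01826258e-02, -7.49711035e-05]), 'tcp_pos': array([ 260.63725082, -622.09854176,  195.51222857]), 'eef_rot': array([-1.97042066e-01,  9.80394729e-01,  7.42531686e-04, -2.19644642e-04]), 'contact_force': array([-0.06611713,  0.30947587,  0.38414283]), 'moment': array([-0.00762168,  0.06550952,  0.01730765]), 'finger_force': 0.0, 'width': 87.48835720964598}
```

View pics/scene0.png

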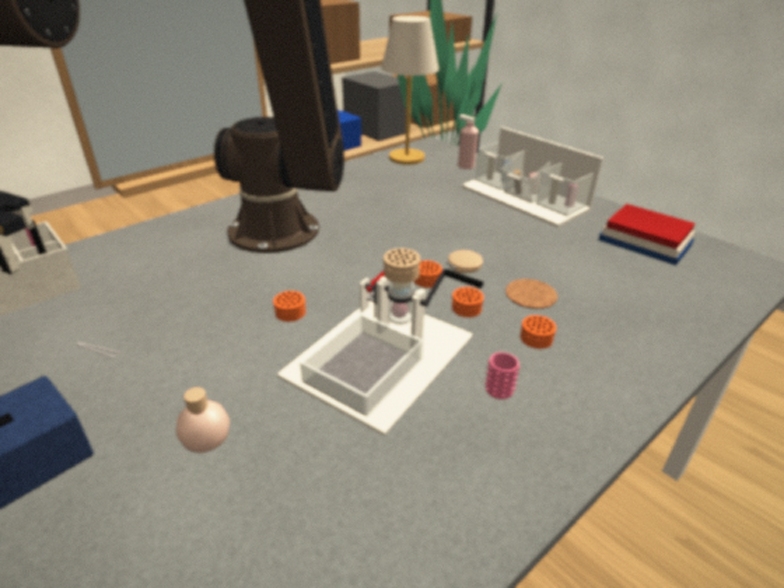

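View pics/top0.png

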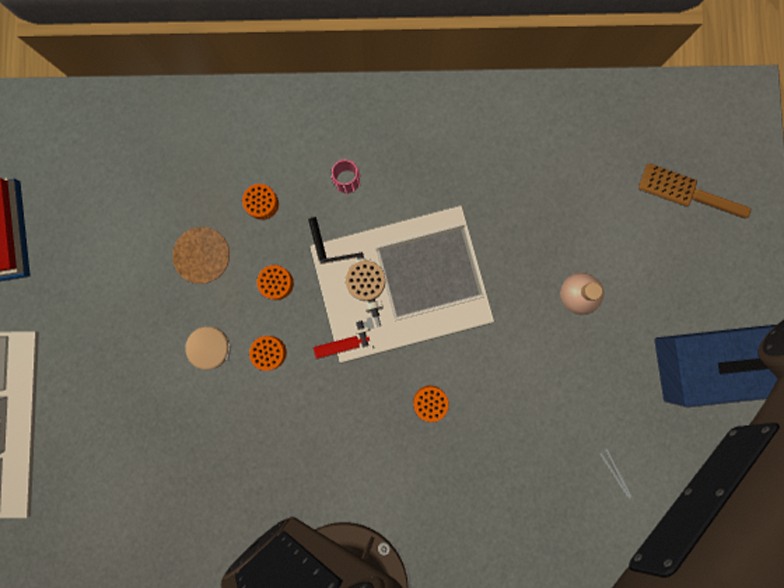

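The top view shows the jar's champagne perforated cap at (366,280). Things it could be taken for are the orange caps at (260,201), (274,282), (267,353) and (431,404), the compact at (207,348) and the hairbrush at (668,185). I choose (366,280), which sits on the jar. The coaster is at (201,255), the brake paddle at (336,347), the handle at (317,240), the roller at (345,176) and the perfume at (582,294).

```bash
cat >h.py <<'E'
from plant import bot
import numpy as np, cv2
from scipy.spatial.transform import Rotation as R
def ray(n,uv,z,T=None):
    "world point at height z seen at pixel uv (original 560x420); T = tool pose 4x4 for wrist"
    c=bot.get_calibration(n)
    M=np.linalg.inv(c["view"]) if n!="wrist" else T@c["T_tool_cam"]
    d=M[:3,:3]@np.array([(uv[0]-c["cx"])/c["fx"],-(uv[1]-c["cy"])/c["fy"],-1.])
    o=M[:3,3]; return o+d*(z-o[2])/d[2]
def tool():
    s=bot.read_state(); T=np.eye(4); T[:3,:3]=R.from_quat(s["eef_rot"]).as_matrix(); T[:3,3]=s["tcp_pos"]; return T
def proj(n,p,T=None):
    c=bot.get_calibration(n)
    V=c["view"] if n!="wrist" else np.linalg.inv(T@c["T_tool_cam"])
    q=V[:3,:3]@p+V[:3,3]; return np.array([c["cx"]+c["fx"]*q[0]/-q[2], c["cy"]-c["fy"]*q[1]/-q[2]])
def down(yaw):
    "tool down, closing line (tool y) along world angle yaw"
    y=np.array([np.cos(yaw),np.sin(yaw),0]); z=np.array([0,0,-1.]); x=np.cross(y,z)
    return R.from_matrix(np.c_[x,y,z]).as_quat()
E
python3 - <<'E'
from h import *
s=1.4
for k,uv,z in [("cap",(366,279),187),("coaster",(201,255),5),("compact",(207,348),19),("roller",(346,174),65),("perf",(582,294),50),
 ("c1",(461,207),10),("c2",(493,321),10),("c3",(341,361),10),("c4",(311,248),10),("t1",(466,228),55),("t2",(483,297),55),
 ("o1",(260,201),34),("o2",(274,282),34),("o3",(267,353),34),("o4",(431,404),34)]:
    print(k,ray("top",np.array(uv)/s,z).round(0))
im=bot.camera("top")[135:275,190:370,::-1]
cv2.imwrite("pics/crop.png",cv2.resize(im,(756,588),interpolation=cv2.INTER_CUBIC))
E
```

```text
cap [545. -54. 187.]
coaster [612. 270.   5.]
compact [436. 250.  19.]
roller [750. -13.  65.]
perf [ 527. -437.   50.]
c1 [ 698. -227.   10.]
c2 [ 481. -282.   10.]
c3 [409.   2.  10.]
c4 [623.  58.  10.]
t1 [ 649. -230.   55.]
t2 [ 523. -258.   55.]
o1 [709. 151.  34.]
o2 [556. 123.  34.]
o3 [426. 135.  34.]
o4 [ 332. -163.   34.]
```

View pics/crop.png

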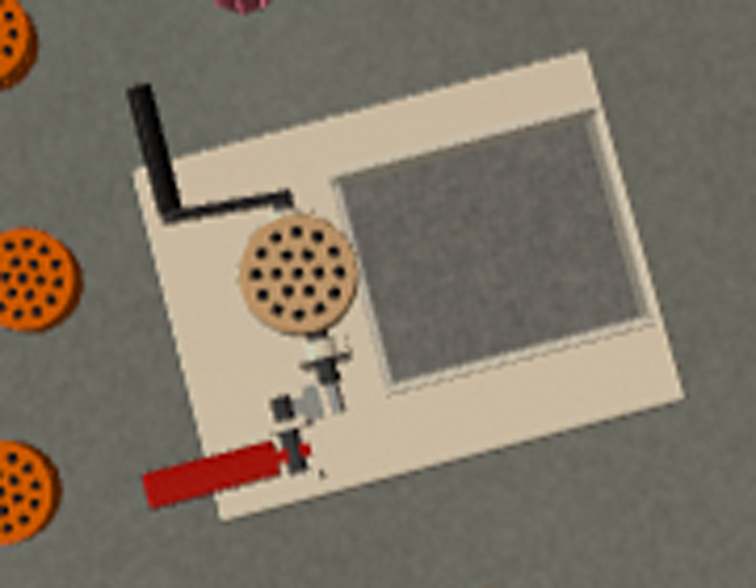

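The crop confirms the champagne cap at crop (299,272), the handle bar from (140,86) to (172,215), and the brake paddle from (147,492) to (280,457). Next I fit the stand pose to these points.

```bash
python3 - <<'E'
from h import *
from scipy.optimize import least_squares
o=np.array([190,135]); f=lambda u,z: ray("top",o+np.array(u)/4.2,z)[:2]
P={"cap":((299,272),187,(0,0)),"handle0":((140,86),152,(-60.6,131)),"handle1":((172,217),152,(-60.6,59)),
"brake tip":((147,492),75,None),"brake in":((280,457),75,None)}
for k,(u,z,l) in P.items(): print(k,f(u,z).round(1))
C=[f(u,10) for u in [(587,50),(684,398),(222,520),(134,170)]]
print(np.round(C,1))
L=[(1,115),(1,-115),(0,-115),(0,115)]
def res(p):
    Rm=lambda v:p[:2]+np.array([[np.cos(p[2]),-np.sin(p[2])],[np.sin(p[2]),np.cos(p[2])]])@v
    r=[Rm(np.array(l))-f(u,z) for u,z,l in P.values() if l]
    r+=[Rm(np.array([p[3]+300*a,b]))-c for (a,b),c in zip(L,C)]
    return np.ravel(r)
s=least_squares(res,[545,-54,-1.3,-85]); print(s.x.round(3),res(s.x).reshape(-1,2).round(1))
x,y,t,_=s.x
for k in("brake tip","brake in"):
    d=f(P[k][0],75)-[x,y]; print(k,np.round([np.cos(t)*d[0]+np.sin(t)*d[1],-np.sin(t)*d[0]+np.cos(t)*d[1]],1))
E
```

```text
cap [544.3 -53.6]
handle0 [652.3  35.7]
handle1 [578.8  17.9]
brake tip [426.4  41.8]
brake in [446.1 -36.3]
[[ 700.3 -228.6]
 [ 479.7 -284. ]
 [ 407.     3.9]
 [ 627.1   59. ]]
[539.555 -54.866  -1.324 -90.764] [[-4.7 -1.3]
 [-0.5  0.3]
 [ 3.1  0.4]
 [ 2.  -1. ]
 [-0.4 -1.9]
 [-1.2  1.1]
 [ 1.8  2.3]]
brake tip [-121.4  -86. ]
brake in [-40.9 -86.1]
```

```bash
python3 - <<'E'
from h import *
for a in range(-180,180,30):
    q=bot.solve_ik([542,-54,165],down(np.radians(a))); print(a, None if q is None else np.round(q,2))
bot.move_ptp([542,-54,330],down(np.radians(-90)))
T=tool(); np.save("T1.npy",T); im=bot.camera("wrist"); print(T.round(2), bot.read_state()["t"], bot.read_state()["joint_pos"].round(2))
cv2.imwrite("pics/w1.png",cv2.resize(im[:,:,::-1],(784,588),interpolation=cv2.INTER_CUBIC))
E
```

```text
-180 [ 0.26  0.17 -0.32  0.   -1.08 -0.26]
-150 [ 0.26  0.17 -0.32  0.   -1.08  0.26]
-120 [ 0.26  0.17 -0.32  0.   -1.08  0.79]
-90 [ 0.26  0.17 -0.32  0.   -1.08  1.31]
-60 [ 0.26  0.17 -0.32  0.   -1.08  1.83]
-30 [ 0.26  0.17 -0.32  0.   -1.08  2.36]
0 [ 0.26  0.17 -0.32  0.   -1.08  2.88]
30 [ 0.26  0.17 -0.32  0.   -1.08 -2.88]
60 [ 0.26  0.17 -0.32  0.   -1.08 -2.35]
90 [ 0.26  0.17 -0.32  0.   -1.08 -1.83]
120 [ 0.26  0.17 -0.32  0.   -1.08 -1.31]
150 [ 0.26  0.17 -0.32  0.   -1.08 -0.78]
[[  1.    -0.    -0.   541.95]
 [ -0.    -1.    -0.   -54.52]
 [ -0.     0.    -1.   329.8 ]
 [  0.     0.     0.     1.  ]] 2.5083 [ 0.26  0.08 -0.05  0.   -1.44  1.31]
```

View pics/w1.png

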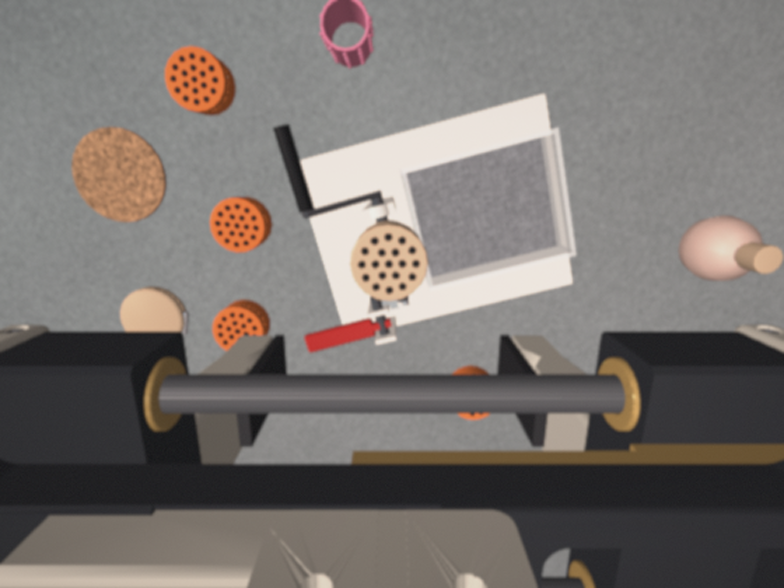

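In the wrist view the cap's top centre is at (389,261), the coaster at (119,174), the brake paddle spans (307,344) to (372,328), and the handle bar spans (283,126) to (306,212).

```bash
python3 - <<'E'
from h import *
T=np.load("T1.npy")
for k,uv,z in [("cap",(389,261),187),("coaster",(119,174),5),("h0",(283,126),152),("h1",(306,212),152),("b tip",(309,343),75),("b in",(372,328),75),
 ("c1",(545,94),10),("c2",(573,284),10),("c4",(301,158),10),("roller",(346,20),65),("o1",(198,78),34),("o2",(239,222),34)]:
    print(k,ray("wrist",np.array(uv)/1.4,z,T).round(1))
E
```

```text
cap [546.  -51.8 187. ]
coaster [614.1 270.5   5. ]
h0 [652.2  35.5 152. ]
h1 [582.3  20.5 152. ]
b tip [426.9  41.1  75. ]
b in [445.3 -31.6  75. ]
c1 [ 700.3 -226.2   10. ]
c2 [ 479.7 -283.5   10. ]
c4 [632.   51.7  10. ]
roller [756.2 -10.4  65. ]
o1 [712.  151.1  34. ]
o2 [560.5 122.7  34. ]
```

```bash
python3 - <<'E'
from h import *
C=[545.2,-52.7]
q=down(np.radians(-166))
bot.move_ptp(C+[230],q); bot.line_to(C+[163],120)
bot.move_gripper(60,35); s=bot.read_state(); print(s["width"],s["finger_force"],s["contact_force"].round(1))
j=s["joint_pos"].copy(); j[5]+=np.radians(89); bot.move_joints(j); bot.pause(.2)
s=bot.read_state(); print(s["t"],s["width"],s["joint_pos"].round(2),s["tcp_pos"].round(1),s["contact_force"].round(1),s["moment"].round(2))
p=s["tcp_pos"]; bot.line_to([p[0],p[1],250],70)
s=bot.read_state(); print(s["t"],s["width"],s["finger_force"],s["contact_force"].round(1))
cv2.imwrite("pics/s2.png",bot.camera("scene")[120:320,150:450,::-1].repeat(2,0).repeat(2,1))
E
```

```text
59.949386663817585 0.0 [ 0.2 -0.  -0.3]
6.7083 59.84375854393844 [ 0.26  0.18 -0.32  0.   -1.08  1.54] [545.2 -52.7 163. ] [ 0.9 -0.2 -0. ] [-0.14  0.15  0.02]
8.1 60.35707624842673 0.0 [0.  0.7 0.2]
```

View pics/s2.png

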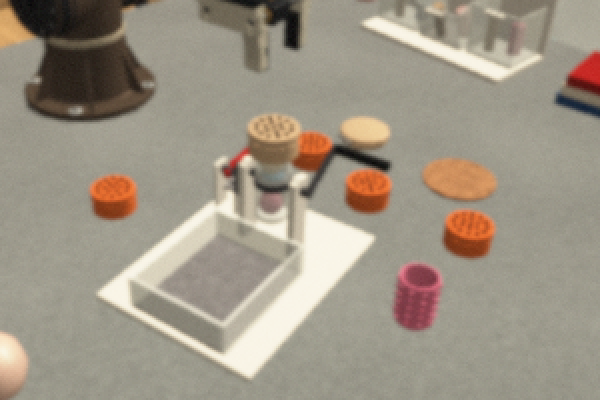

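The cap is still on the jar: its crown is narrower than 60 mm and the fingers never closed on it. I'll go back and close fully.

```bash
python3 - <<'E'
from h import *
C=[545.2,-52.7]
q=down(np.radians(-166)); bot.move_gripper(88)
bot.move_ptp(C+[230],q); bot.line_to(C+[163],120)
bot.move_gripper(10,35); s=bot.read_state(); print(s["width"],s["finger_force"],s["contact_force"].round(1))
if s["width"]<15: raise SystemExit
j=s["joint_pos"].copy(); j[5]+=np.radians(89); bot.move_joints(j); bot.pause(.2)
s=bot.read_state(); print(s["t"],s["width"],s["joint_pos"].round(2),s["tcp_pos"].round(1),s["contact_force"].round(1),s["moment"].round(2))
p=s["tcp_pos"]; bot.line_to([p[0],p[1],260],70)
s=bot.read_state(); print(s["t"],s["width"],s["finger_force"],s["contact_force"].round(1))
cv2.imwrite("pics/s3.png",bot.camera("scene")[120:320,150:450,::-1].repeat(2,0).repeat(2,1))
E
```

```text
9.790949958941505 0.0 [ 1.2 -0.8  0.2]
```

```bash
python3 - <<'E'
from h import *
T=tool(); print(T.round(2)); print(bot.read_state()["joint_pos"].round(3), bot.read_state()["width"])
for p in ([545,-53,163],[545,-53,187],[545,-53,153],[614,270,5]): print(p,proj("scene",np.array(p,float)),proj("top",np.array(p,float)))
a=bot.camera("scene")[60:330,150:450,::-1]; b=bot.camera("top")[65:335,130:400,::-1]
cv2.imwrite("pics/st.png",cv2.resize(np.hstack([a,b]),None,fx=1.4,fy=1.4))
E
```

```text
[[ 2.4000e-01 -9.7000e-01 -0.0000e+00  5.4519e+02]
 [-9.7000e-01 -2.4000e-01  0.0000e+00 -5.2700e+01]
 [-0.0000e+00  0.0000e+00 -1.0000e+00  1.6300e+02]
 [ 0.0000e+00  0.0000e+00  0.0000e+00  1.0000e+00]]
[ 0.261  0.175 -0.319 -0.    -1.077 -0.017] 9.790949958941505
[545, -53, 163] [286.56844987 192.58908087] [261.43979463 200.44126068]
[545, -53, 187] [286.79899705 184.17811046] [260.91566816 199.4445526 ]
[545, -53, 153] [286.47432541 196.02298991] [261.6506699  200.84227283]
[614, 270, 5] [379.43023136 209.34010188] [143.41669267 181.57340127]
```

View pics/st.png

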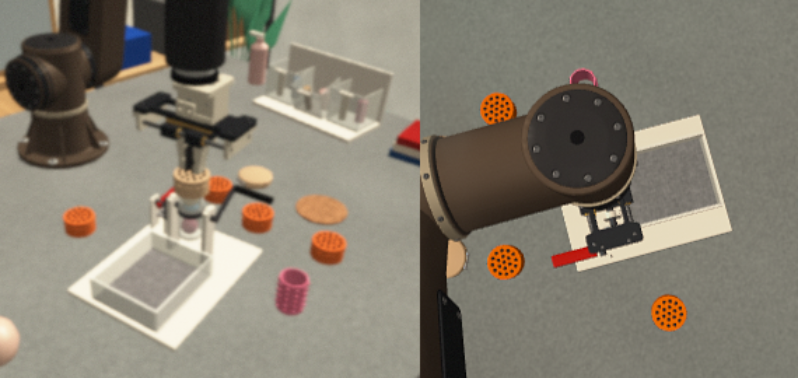

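The fingertips look about 30 mm higher than the TCP reading: they hover just over the cap top, and the wrist view shows the same shortfall. A gentle touch on the cap top will measure it.

```bash
python3 - <<'E'
from h import *
s=bot.read_state(); print(s["t"]); f0=s["contact_force"]; z=163
while z>145:
    z-=2; bot.line_to([545.2,-52.7,z],60); s=bot.read_state(); d=s["contact_force"]-f0
    if z<153 or abs(d).max()>2: print(z,s["tcp_pos"].round(1),d.round(1))
    if d[2]>4: break
bot.line_to([545.2,-52.7,165],60)
print(bot.read_state()["t"])
E
```

```text
12.3667
155 [545.7 -53.3 156.9] [-4.8 -0.8 13.3]
13.6833
```

Contact came at TCP z≈157 with the cap top at 187. So the real fingertips end about 30 mm short of the reported TCP, and I'll work with that offset.

```bash
echo 'D=30 # real finger tip is D above reported TCP' >>h.py; python3 - <<'E'
from h import *
C=[545.2,-52.7]
bot.line_to(C+[175],120); bot.move_gripper(88); f0=bot.read_state()["contact_force"]
for z in (157,150,143,136):
    bot.line_to(C+[z],60); s=bot.read_state(); d=s["contact_force"]-f0
    if abs(d).max()>5: print("contact",z,d.round(1)); raise SystemExit
bot.move_gripper(10,35); s=bot.read_state(); print(s["width"],s["finger_force"],s["contact_force"].round(1))
if s["width"]<20: raise SystemExit
j=s["joint_pos"].copy(); j[5]+=np.radians(89); bot.move_joints(j); bot.pause(.2)
s=bot.read_state(); print(s["t"],s["width"],s["joint_pos"].round(2),s["tcp_pos"].round(1),s["contact_force"].round(1),s["moment"].round(2))
p=s["tcp_pos"]; bot.line_to([p[0],p[1],230],70)
s=bot.read_state(); print(s["t"],s["width"],s["finger_force"],s["contact_force"].round(1))
cv2.imwrite("pics/s3.png",bot.camera("scene")[90:290,150:450,::-1].repeat(2,0).repeat(2,1))
E
```

```text
63.283103280680955 35.00020127277821 [-0.6  0.5  0.7]
18.625 63.28473120597207 [ 0.26  0.2  -0.36  0.   -1.02  1.54] [545.3 -52.7 136.2] [ 0.5 -0.4  1.1] [-0.23  0.02 -0.01]
20.1167 63.162430514463075 34.999797457130626 [ 0.8 -0.4 -1. ]
```

View pics/s3.png

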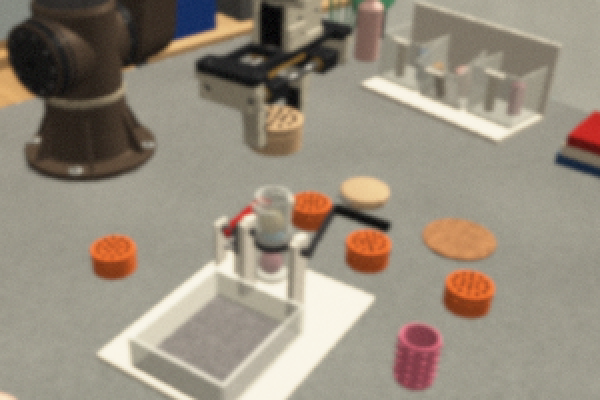

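The cap is off and held, and the jar is upright with the beads inside. I'll place the cap on the coaster.

```bash
python3 - <<'E'
from h import *
s=bot.read_state(); G=[613.,270.3]
q=down(np.radians(-90))
bot.move_ptp(G+[80],q); bot.line_to(G+[5],80); bot.pause(.1); f0=bot.read_state()["contact_force"]
z=-6
while z>=-16:
    bot.line_to(G+[z],40); s=bot.read_state(); d=(s["contact_force"]-f0)[2]
    print(z,d.round(1),s["tcp_pos"].round(1))
    if d>3: break
    z-=1.5
bot.move_gripper(88); bot.pause(.2); bot.line_to(G+[60],150); bot.line_to([560,270.3,150],200)
T=tool(); np.save("T2.npy",T); im=bot.camera("wrist"); print(bot.read_state()["t"])
cv2.imwrite("pics/w2.png",cv2.resize(im[:,:,::-1],(784,588)))
E
```

```text
-6 -0.3 [612.8 270.1  -6.4]
-7.5 0.2 [613.  270.3  -7.5]
-9.0 0.7 [613.  270.3  -9.1]
-10.5 0.5 [612.9 270.3 -10.6]
-12.0 1.8 [613.2 270.4 -11.8]
-13.5 11.6 [613.2 270.5 -11.9]
26.6083
```

View pics/w2.png

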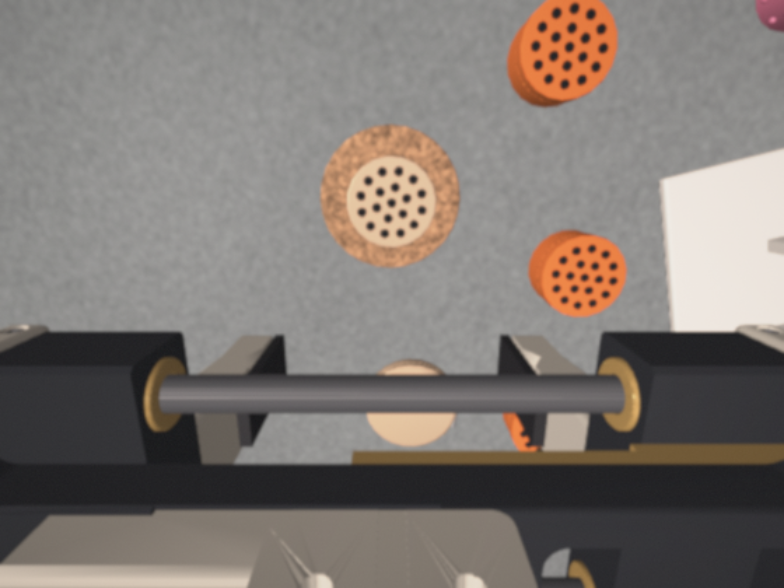

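The cap sits right way up at (391,200), centred on the coaster at (390,196). Next is the brake.

```bash
cat >>h.py <<'E'
O=np.array([544.5,-53.]); YAW=-1.324
def W(x,y,z):
    "stand coordinates of the real pinch point's tip -> TCP command"
    c,s=np.cos(YAW),np.sin(YAW); return [O[0]+c*x-s*y, O[1]+s*x+c*y, z-D]
E
python3 - <<'E'
from h import *
q=down(YAW+np.pi/2-np.pi); r=78
bot.move_gripper(50)
bot.move_ptp(W(-32-r,-90,150),q); f0=bot.read_state()["contact_force"]
bot.line_to(W(-32-r,-90,60),100); d=bot.read_state()["contact_force"]-f0; print("descent",d.round(1))
if abs(d).max()>6: raise SystemExit
bot.move_gripper(5,14); s=bot.read_state(); print(s["width"],s["finger_force"],s["t"])
if s["width"]<15: raise SystemExit
for b in np.linspace(.15,1.08,7):
    bot.line_to(W(-32-r*np.cos(b),-90,60+r*np.sin(b)),60)
    s=bot.read_state(); print(b.round(2),s["width"].round(1),(s["contact_force"]-f0).round(1))
    if abs(s["contact_force"]-f0).max()>25: break
bot.move_gripper(50); bot.line_to(W(-100,-90,200),150); bot.line_to(W(-180,-90,250),200); print(bot.read_state()["t"])
a=bot.camera("scene")[120:270,200:400,::-1]; b=bot.camera("top")[130:280,190:390,::-1]
cv2.imwrite("pics/st2.png",cv2.resize(np.hstack([a,b]),None,fx=2,fy=2,interpolation=cv2.INTER_CUBIC))
E
```

```text
descent [-0.6 -0.6  1. ]
21.9536020066115 14.001915156841278 30.1167Traceback (most recent call last):
  File "<stdin>", line 11, in <module>
AttributeError: 'float' object has no attribute 'round'
```

```bash
python3 - <<'E'
from h import *
r=78; f0=bot.read_state()["contact_force"]*0
for b in np.linspace(.3,1.08,6):
    bot.line_to(W(-32-r*np.cos(b),-90,60+r*np.sin(b)),60)
    s=bot.read_state(); print(round(b,2),round(s["width"],1),s["contact_force"].round(1),s["finger_force"])
    if abs(s["contact_force"]-f0).max()>25: break
bot.move_gripper(50); bot.line_to(W(-100,-90,200),150); bot.line_to(W(-180,-90,250),200); print(bot.read_state()["t"])
a=bot.camera("scene")[120:270,200:400,::-1]; b=bot.camera("top")[130:280,190:390,::-1]
cv2.imwrite("pics/st2.png",cv2.resize(np.hstack([a,b]),None,fx=2,fy=2,interpolation=cv2.INTER_CUBIC))
E
```

```text
0.3 21.6 [-0.5 -4.   0.6] 14.001262933015823
0.46 22.0 [-2.2 -3.5  0.5] 14.001029133796692
0.61 21.5 [-2.8 -1.   0.8] 14.000366628170013
0.77 21.7 [-3.3 -0.5  2. ] 14.000259339809418
0.92 21.6 [-3.7  0.7  2.2] 14.000612497329712
1.08 21.6 [-2.6 -0.5  1.9] 14.000088572502136
34.5417
```

View pics/st2.png

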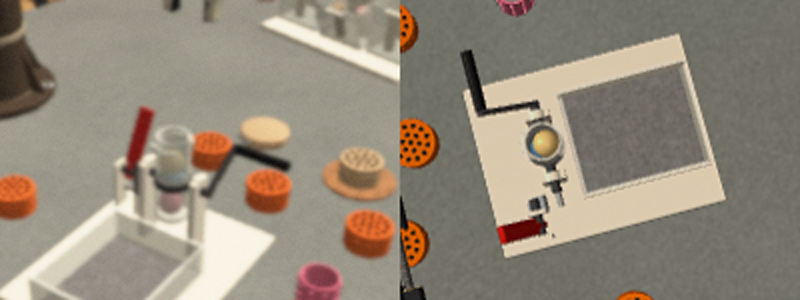

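The brake lever is fully up (red, at (140,140) on the left side) and the jar is still upright with beads inside. Next I swing the jar by the handle.

```bash
python3 - <<'E'
from h import *
q=down(YAW); Y=97
P=lambda t: W(70*np.sin(t-np.pi/3),Y,110-10+70*np.cos(t-np.pi/3))
a=P(0); a[2]+=90; bot.move_ptp(a,q); f0=bot.read_state()["contact_force"]
bot.line_to(P(0),100); d=bot.read_state()["contact_force"]-f0; print("descent",d.round(1))
if abs(d).max()>6: raise SystemExit
bot.move_gripper(3,12); s=bot.read_state(); print(s["width"],s["finger_force"],s["t"])
if s["width"]<8: raise SystemExit
for t in np.linspace(.2,2.12,11):
    bot.line_to(P(t),80); s=bot.read_state(); d=s["contact_force"]-f0
    print(round(t,2),round(s["width"],1),d.round(1))
    if abs(d).max()>25 or s["width"]<8: print("stop"); break
bot.pause(.7)
cv2.imwrite("pics/tmp.png",bot.camera("scene")[:,:,::-1])
bot.move_gripper(50); p=bot.read_state()["tcp_pos"]; bot.line_to([p[0],p[1],p[2]+90],120)
bot.line_to(W(-60,160,270),200); bot.pause(.3); print(bot.read_state()["t"])
a=bot.camera("scene")[120:270,200:400,::-1]; b=bot.camera("top")[130:280,190:390,::-1]
cv2.imwrite("pics/st3.png",cv2.resize(np.hstack([a,b]),None,fx=2,fy=2,interpolation=cv2.INTER_CUBIC))
E
```

```text
descent [ 0.3  0.3 -0.4]
13.1160168807822 12.003058344125748 38.05
0.2 13.7 [-4.4  7.5  6.1]
0.39 13.1 [-6.8  8.1 11.8]
0.58 13.5 [-3.4  5.4 11.2]
0.78 13.4 [-1.9  2.8  8. ]
0.97 13.3 [-0.9  0.7  6.5]
1.16 13.7 [2.  0.9 4. ]
1.35 13.8 [3.6 0.9 1. ]
1.54 13.5 [ 4.2  1.5 -0.5]
1.74 13.5 [ 4.4  1.8 -1.5]
1.93 13.4 [ 2.1  2.6 -1.1]
2.12 13.4 [-1.9 11.   3. ]
45.175
```

View pics/st3.png

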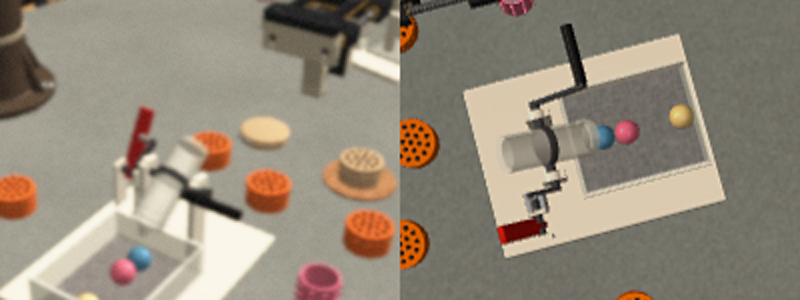

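```bash
python3 - <<'E'
from h import *
c,s=np.cos(YAW),np.sin(YAW)
for u,z in (((573,55),152),((603,137),29),((627,131),29),((681,116),29)):
    d=ray("top",np.array([190+(u[0]-400)/2,130+u[1]/2]),z)[:2]-O; print(np.round([c*d[0]+s*d[1],-s*d[0]+c*d[1]],1))
st=bot.read_state(); print(st["contact_force"].round(1),abs(st["qvel"]).max())
print(bot.close_job())
E
```

```text
[58.9 89.7]
[73.6 -0.8]
[105.6  -1.2]
[178.3  -0.2]
[-0.4  0.3 -1.1] 0.003034245869316294
the job is handed in; nothing more can be done
None
```

I've handed the job in at about 45 s: the cap is on the coaster, the brake is up, the jar is tipped to its stop, and all three beads are in the tray. The bystanders were not touched, and I haven't seen a verdict.

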